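# Bring the solid roller to the start bar of the rolling ramp and hold it ready

### The job

Get the rolling experiment ready for its timed run: with your fingertips, gently and steadily push the blue solid roller from the foot of the ramp up its lane until it rests squarely against the start bar, without lifting it off the ramp, shoving the clamped bar along, or letting the roller get away from you and run back down. Finish while still holding it against the bar with the fingers, since it rolls off as soon as it is let go. Leave the brass tube at the foot of the other lane and do not disturb the other things on the table.

Things in the scene. Friction and masses are not known exactly. Their poses are not given: they have to be found in the camera images.
- track: White inclined board of a two-lane ramp, 480 x 230 mm, fixed, sloping 0.15 rad. Origin: middle of its length and width, on the running surface, 52 mm above the table. x points uphill along the slope, y across, z out of the surface. Lane centre lines at y = +-55.5 mm; lanes 103 mm wide between rails 12 mm high. Light-gate heads at x = -90 and +30, y = +-124 mm stand 34 mm above the surface.
- gap_left (a point): Foot of the lane at track y = +55.5 mm: the point on the running surface midway between its two rubber bumper studs, at track x = -181 mm. The studs are 12 mm thick, 22 mm high, 42 mm either side of this point across the lane, leaving a gap 72 mm wide for fingers to go in behind a roller. Downhill of them the bare board runs on for 59 mm.
- gap_right (a point): The same point and studs at the foot of the lane at track y = -55.5 mm.
- roller: Solid metal cylinder, blue with bare aluminium ends, 50 mm diameter, 96 mm long, 0.35 to 0.65 kg, across one lane (which varies) against the studs at its foot, axis at about track x = -150 mm. Origin: middle of its axis, 25 mm above the running surface; y is the cylinder's axis, x and z turn as it rolls. It rolls easily: let go on the slope, it runs back. Pushing it up takes 2 to 5 N.
- tube: Hollow brass tube of the same outer size (50 mm diameter, 96 mm long), lying at the foot of the other lane against its studs. Origin at the middle of its axis. To be left there.
- start_bar: Aluminium bar with a black rubber pad over each lane, clamped across the rails at track x = 100 to 170 mm (varies). Origin: on the pads' flat downhill face, mid-width, at running-surface level; axes as track. Pads span 17 to 37 mm above the surface, bar top 38, clamp screws 100 mm either side of the middle 47 mm. Roller at the bar: axis 25 mm downhill of origin. Slips above about 60 N.
- power_bank: Dark grey power bank, 145 x 65 x 50 mm, loose on the table at the left. Origin under its centre. Leave alone.
- carton: Small yellow and red carton, 64 mm cube, loose on the table between the robot and the ramp, to the left. Origin under its centre. Leave alone.
- steel_weight: Steel slotted-weight style cylinder with a knob, 40 mm diameter, 58 mm high, loose beside the foot of the ramp, to the right. Origin under its centre. Leave alone.
- mug: Blue mug, 80 mm across and 95 mm high, loose between the robot and the ramp, to the right. Origin under its centre. Leave alone.
- tile_left: Grey square tile, 42 x 42 x 14 mm, in the blue tray on the white play board at the right side. Origin under its centre. Leave alone.
- tile_right: Grey square tile, 42 x 42 x 14 mm, in the red tray on the white play board at the right side. Origin under its centre. Leave alone.
Not all that is in view belongs to the job. Of the things like the roller, leave any that is pink or turquoise; of the rest the smaller one is meant.

How it is judged:
On the way:
1. the roller has been pushed at least 90 mm up its lane, with the fingers on it (x of roller in the frame of track above -0.06 m and contact force between the fingers and roller above 0.05 N).
At the end, for the whole second after the job is handed in: The roller touches the start bar (its axis within 28 mm of the bar's face, square to the lane within 0.1 rad), lies on the running surface and is at rest, and the fingers are touching it and keep it there; the bar has not been shifted by 4 mm or more, and the tube is within 20 mm of where it lay (x of roller in the frame of start_bar above -0.028 m and contact force between roller and start_bar above 0.2 N and contact force between the fingers and roller above 0.2 N and z of roller in the frame of track below 0.031 m and angle between the y axis of roller and the y axis of track, either way round below 0.1 rad and linear speed of roller below 0.02 m/s and distance of start_bar from where it was at the start of the episode below 0.004 m and distance of tube from where it was at the start of the episode below 0.02 m); the arm keeps its last pose, push and grip.
It fails at once if the roller got away: it moved faster than 0.35 m/s, as it does when it is let go and runs back, or is knocked (linear speed of roller above 0.35 m/s).
It fails at once if the roller was lifted more than 10 mm off the running surface or left the ramp (z of roller in the frame of track above 0.035 m or z of roller in the frame of track below 0.01 m).
It fails at once if the clamped start bar was shoved 4 mm or more out of place (distance of start_bar from where it was at the start of the episode above 0.004 m).
It fails at once if the brass tube was moved more than 20 mm (distance of tube from where it was at the start of the episode above 0.02 m).
It fails at once if another thing on the table was moved more than 30 mm (distance of any of power_bank, carton, steel_weight, mug, tile_left, tile_right from where it was at the start of the episode above 0.03 m).
It also fails if it takes over 48 s, if anything falls off the work surface, if the arm or the gripper's body presses on something with over 40 N, if the wrist force passes 120 N, or if a joint passes its speed limit or range.

### The arm

A 6-joint arm with a two-finger parallel gripper is mounted at the origin on the work surface. World frame = base frame: x ahead of the robot, y to its left, z up, the work surface at z = 0. Lengths are in m, angles in rad, forces in N, time in s.
With the tool pointing down it reaches from about 0.35 to 0.975 m from the base axis. Payload 4.9 kg.
Tool frame: the origin (TCP) lies between the finger pads; the fingertips stand 11 mm ahead of it and the grasp point (between the pads) lies 8 mm behind it; z points along the fingers, y is the line along which they close (so a half turn about z gives the same grasp; the last joint's range is limited). The gripper opens to 85 mm and grips with 20 to 120 N. Pads are 22 mm wide; open, the fingers measure 114 mm over their backs; the gripper's body (76 mm by 85 mm) begins 54 mm behind the grasp point. The pads swing forward as they close: fully open they stand 13 mm farther back than shut.
Start: joints at [-1.408, 0.053, 1.613, -0, 1.476, -0.119], TCP at [0.174, -0.6, 0.242] pointing down, gripper open.
Joint ranges: [-3.01, 3.01], [-1.01, 2.22], [0.06, 2.58], [-1.02, 4.17], [0.09, 2.62], [-3.14, 3.14]. Speed limits (rad/s): [2.57, 2.57, 3.14, 3.14, 3.14, 3.14].

### API

Orientations are given as a rotation vector (axis times angle).
In Python, from cell import observe, grab_frame, camera_params, finish_job, look_for, pinpoint gives the robot as it stands.
- The arm moves only by the shell command python3 -m jog 'ROWS' [OPENING] [FORCE]. ROWS is a JSON list of rows, 1 to 12 of them, each an object with the fields sx, sy, sz (the shift in m), drx, dry, drz (a rotation vector in rad); a field left out counts as zero; each row shifts and turns the commanded pose from where the row before left it, along the tool's axes as they then stand; what a row does not reach is not made up. A row lasts 1/12 s, in which the tool goes at most 0.0417 m and 0.125 rad, less where a joint would pass 70% of its speed; a pose out of reach is approached as far as the arm can. OPENING is the finger opening in m, set as the command begins (- or left out keeps the last). The fingers move at their own pace and stop on an object; FORCE is the grip in N (left out, the last holds). Time passes only in rows, so rows that do not move let the fingers close. It prints the time, the measured TCP pose, the force, the opening and the grip force at its end. Input that does not fit is refused with a message, and nothing moves.
- observe(): the state, without advancing time (a new reading comes with each control period).
- grab_frame(name): name is "side" or "top" or "wrist"; returns (picture, depth): 420x560x3 uint8, blue, green, red; 420x560 float32, m along the optical axis (not along the pixel's ray), 0 where there is no reading.
- camera_params(name): a dict with "fx", "fy", "cx", "cy" (pixels), "R" (3x3) and "t" (3): a world point X has camera coordinates R X + t. Camera axes: x right, y down, z forward; pixel columns grow to the right and rows downward; lengths in m; the calibration is good to about 2 mm. A picture is of the moment at which its call begins: read the wrist's pose just before it. camera_params takes no time and is no camera call; for the wrist camera it gives the pose at the moment of the call.
- finish_job(): hands the job in; it is judged then, once.
Trained networks look in the newest picture that a camera, given by its name, has taken for a name from the list of things; names that differ only in an ending like _2 or _b are one class to them, and where a whole thing is asked for, a point or a joint stands for the part that bears it (a point fixed in the world has none). Each returns a list of dicts, best first, with "score" (0 to 1); they miss things now and then, are a little off and sometimes report something else, mostly with a low value. They report only what shows in the picture. A call takes as long as a camera call. They do not tell look-alikes from the thing itself.
- look_for(camera, target): "point" ([column, row] in pixels, amid what is visible of it).
- pinpoint(camera, target): "point" ([column, row] in pixels: a listed point, or the origin of a listed thing).
The state is a dict: "clock": time; "qpos": joint angles; "joint_velocities": joint speeds; "joint_torque": joint torques, N m; "tool_pos": TCP position; "ee_rot": TCP orientation; "contact_force": force on the tool from outside, world axes, zero at the start; "moment": the same for the moment, N m; "finger_gap": finger opening in m; "finger_force": force on a finger pad.
Only numpy, scipy, OpenCV 4.12 (cv2) and the standard library are available. Lean on these libraries where they do the work, as an engineer would, in place of code of your own. Each camera call takes 0.05 s, during which the arm holds its last target. There are 200 camera calls.

## Working session

There is one attempt and no reset: what is moved stays moved. The work goes in short steps, Python scripts to look and compute and a shell command to move; the robot and the scene stay as the last step left them, time stands still between calls to the robot, and variables do not carry over. Pictures are saved under pics/ and viewed, at most 10 in all, crops included, and the job is handed in when it is done.

```bash
mkdir -p pics
cat > h.py <<'E'
import numpy as np, cv2
from cell import *
from scipy.spatial.transform import Rotation as Ro
def cam(n):
    p=camera_params(n); return p,np.array(p["R"]),np.array(p["t"])
def w(p,R,t,u,v,d):
    return R.T@(np.array([(u-p["cx"])/p["fx"]*d,(v-p["cy"])/p["fy"]*d,d])-t)
def at(n,depth,u,v):
    p,R,t=cam(n); a=depth[int(v)-2:int(v)+3,int(u)-2:int(u)+3]; a=a[a>0]
    return w(p,R,t,u,v,np.median(a)) if a.size else None
E
python3 - <<'E'
from h import *
ims=[]
for n in ["side","top"]:
    im,d=grab_frame(n); cv2.imwrite(f"pics/{n}0.png",im); np.save(n+"0.npy",d)
    for f,T in [(look_for,"roller"),(pinpoint,"roller"),(pinpoint,"tube"),(pinpoint,"track"),(pinpoint,"gap_left"),(pinpoint,"gap_right"),(pinpoint,"start_bar")]:
        for r in f(n,T)[:4]:
            u,v=r["point"]; x=at(n,d,u,v)
            print(n,f.__name__,T,round(r["score"],2),np.round([u,v],1),None if x is None else np.round(x,3))
o=observe();print(o["clock"],o["tool_pos"],o["ee_rot"],o["finger_gap"])
E
```

```text
side call roller 0.89 [204.2 205.3] [0.308 0.127 0.057]
side call roller 0.78 [254.3 245.9] [ 0.318 -0.136  0.061]
side call roller 0.76 [256.3 245. ] [ 0.323 -0.138  0.063]
side call roller 0.73 [199.3 206.4] [0.294 0.133 0.056]
side call roller 0.15 [406.9 249. ] [ 0.684 -0.393  0.021]
side call tube 0.49 [204.7 148. ] [ 0.085 -0.356  0.565]
side call start_bar 0.62 [422.9 317.6] [ 0.494 -0.593  0.047]
top call roller 0.95 [304.  256.7] [ 0.323 -0.111  0.06 ]
top call roller 0.81 [351.2 217.1] [ 0.453 -0.286  0.046]
top call roller 0.66 [300.9 201.1] [ 0.512 -0.113  0.078]
top call roller 0.58 [225.8 264.2] [0.312 0.153 0.066]
top call roller 0.98 [351.1 212.5] [ 0.469 -0.288  0.045]
top call roller 0.96 [300.1 200.4] [ 0.514 -0.11   0.079]
top call roller 0.76 [305.4 257.8] [ 0.318 -0.115  0.062]
top call roller 0.63 [227.2 264.4] [0.311 0.148 0.066]
top call tube 0.75 [295.1 170.4] [ 0.624 -0.1    0.077]
top call track 0.94 [254.4 190.6] [0.565 0.047 0.056]
top call gap_left 0.71 [305.  198.9] [ 0.521 -0.128  0.071]
top call gap_right 0.9 [306.  174.2] [ 0.625 -0.142  0.022]
top call gap_right 0.43 [216.3 190.2] [0.559 0.173 0.106]
top call start_bar 0.81 [219.8 189.5] [0.571 0.166 0.07 ]
0.8 [ 0.17379022 -0.6003334   0.24233113] [3.11045213e+00 4.41124954e-01 3.11005521e-05] 0.08549085828503836
```

View pics/top0.png

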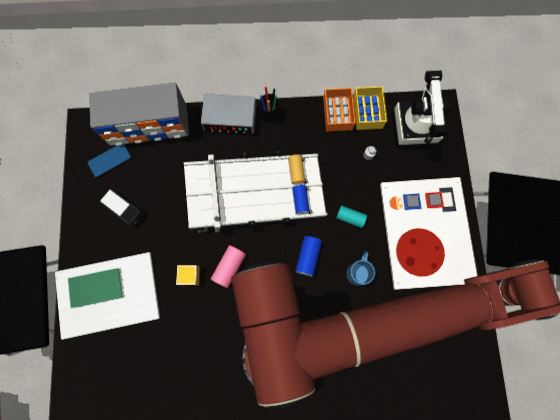

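View pics/side0.png

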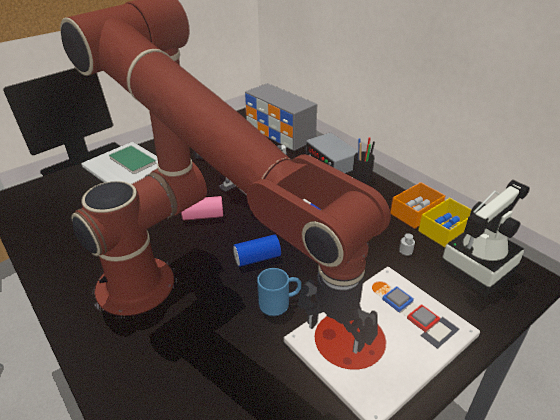

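In the top picture there are four roller-like things: blue on the ramp (301,200), a larger blue one on the table (309,256), pink (229,266) and turquoise (352,216). The ramp's blue one fits: it is the smaller blue one, in a lane at the foot, with the tube at (297,170) beside it. Uphill is to the left, and the start bar is at column ~213.

```bash
cat > m.py <<'E'
from h import *
im=cv2.imread("pics/top0.png"); d=np.load("top0.npy"); p,R,t=cam("top")
print("fx",p["fx"],"campos",-R.T@t)
hsv=cv2.cvtColor(im,cv2.COLOR_BGR2HSV)
vv,uu=np.mgrid[0:420,0:560]
P=np.stack([(uu-p["cx"])/p["fx"]*d,(vv-p["cy"])/p["fy"]*d,d],-1); W=(P-t)@R
box=np.zeros(d.shape,bool); box[148:235,178:332]=1
white=box&(hsv[...,1]<50)&(hsv[...,2]>130)&(d>0)
Q=W[white]
# plane ransac-ish
c=np.linalg.lstsq(np.c_[Q[:,:2],np.ones(len(Q))],Q[:,2],rcond=None)[0]
for _ in range(15):
    r=Q[:,2]-np.c_[Q[:,:2],np.ones(len(Q))]@c; k=abs(r-np.median(r))<0.006
    c=np.linalg.lstsq(np.c_[Q[k,:2],np.ones(k.sum())],Q[k,2],rcond=None)[0]
print("plane",c,"slope",np.hypot(*c[:2]),"dir",np.degrees(np.arctan2(c[1],c[0])),k.sum(),r[k].std())
inl=Q[k]; rect=cv2.minAreaRect(inl[:,:2].astype(np.float32)); print("rect",rect)
def seg(m,name):
    n,l,s,_=cv2.connectedComponentsWithStats((m&(d>0)).astype(np.uint8)); i=1+np.argmax(s[1:,4]); q=W[l==i]
    r=cv2.minAreaRect(q[:,:2].astype(np.float32)); print(name,len(q),np.round(q.mean(0),3),"zmax",np.percentile(q[:,2],95),r)
H,S,V=hsv[...,0],hsv[...,1],hsv[...,2]
seg(box&(H>105)&(H<130)&(S>130),"roller"); seg(box&(H>10)&(H<30)&(S>120),"tube")
big=np.zeros_like(box); big[232:282,290:328]=1
seg(big&(H>105)&(H<130)&(S>130),"bigblue")
cv2.imwrite("pics/top_crop.png",cv2.resize(im[145:285,175:335],None,fx=4,fy=4,interpolation=cv2.INTER_CUBIC))
E
python3 m.py
```

```text
fx 419.5853676321816 campos [ 0.17274587 -0.01622025  1.48046867]
plane [-0.0124092   0.14925388  0.05186699] slope 0.14976885228829298 dir 94.7527289738137 5957 0.0027217720100346037
rect ((0.5712451338768005, 0.04409794509410858), (0.2353323996067047, 0.47493311762809753), 4.023532390594482)
roller 352 [ 0.524 -0.112  0.074] zmax 0.08114644366029891 ((0.5240923762321472, -0.11368778347969055), (0.09454287588596344, 0.049009308218955994), 3.298691987991333)
tube 381 [ 0.633 -0.105  0.069] zmax 0.08113927631256534 ((0.6496863961219788, -0.10566526651382446), (0.12890656292438507, 0.050550829619169235), 4.191974639892578)
bigblue 732 [ 0.329 -0.128  0.053] zmax 0.06690392220256568 ((0.3336644470691681, -0.1316213309764862), (0.06915509700775146, 0.13928937911987305), 72.1283950805664)
```

```bash
sleep 3; ls pics
```

```text
side0.png
top0.png
top_crop.png
```

View pics/top_crop.png

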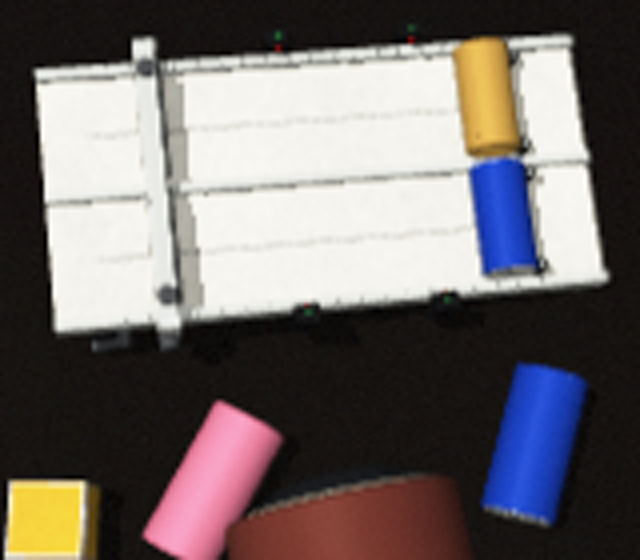

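The crop confirms it: the smaller blue roller lies at the foot of the near (left) lane at crop (505,215), with the tube in the other lane at (488,95). The larger blue one lies loose on the table at (535,445). The track fit gives slope 0.150, heading about 94.4° and size 0.235 x 0.475 m, which agrees with the text.

```bash
cat >> h.py <<'E'
TC=np.array([0.571,0.044,0.0515]); YAW=np.radians(94.4)
def setT(c,yaw):
    u=np.array([np.cos(yaw)*np.cos(.15),np.sin(yaw)*np.cos(.15),np.sin(.15)]); y=np.array([-np.sin(yaw),np.cos(yaw),0])
    return np.array(c),np.c_[u,y,np.cross(u,y)]
T0,RT=setT(TC,YAW)
def delta(pt,tool=None):
    "delta in tool axes to track point pt, and rotvec to aligned orientation"
    o=observe(); R=Ro.from_rotvec(o["ee_rot"]).as_matrix()
    tgt=T0+RT@np.array(pt); Rd=RT@np.diag([1,-1,-1])
    print("track tcp",np.round(RT.T@(o["tool_pos"]-T0),4),"d_tool",np.round(R.T@(tgt-o["tool_pos"]),4),"rot",np.round(Ro.from_matrix(R.T@Rd).as_rotvec(),4),"tgt",np.round(tgt,3),"t",o["clock"],"q",np.round(o["qpos"],2))
E
python3 -c "
from h import *
delta([-.21,.0555,.16])"
```

```text
track tcp [-0.5766  0.4455  0.2801] d_tool [ 0.4592 -0.2931  0.064 ] rot [ 0.1025  0.1259 -1.3631] tgt [ 0.533 -0.191  0.178] t 0.8 q [-1.41  0.05  1.61  0.    1.48 -0.12]
```

```bash
python3 -m jog '[{"sx": 0.034,"sy": -0.0215},{"sx": 0.034,"sy": -0.0215},{"sx": 0.034,"sy": -0.0215},{"sx": 0.034,"sy": -0.0215},{"sx": 0.034,"sy": -0.0215},{"sx": 0.034,"sy": -0.0215},{"sx": 0.034,"sy": -0.0215},{"sx": 0.034,"sy": -0.0215},{"sx": 0.034,"sy": -0.0215},{"sx": 0.034,"sy": -0.0215},{"sx": 0.034,"sy": -0.0215},{"sx": 0.034,"sy": -0.0215}]' 0.03
python3 -m jog '[{"drx": 0.0093,"dry": 0.0114,"drz": -0.1239},{"drx": 0.0093,"dry": 0.0114,"drz": -0.1239},{"drx": 0.0093,"dry": 0.0114,"drz": -0.1239},{"drx": 0.0093,"dry": 0.0114,"drz": -0.1239},{"drx": 0.0093,"dry": 0.0114,"drz": -0.1239},{"drx": 0.0093,"dry": 0.0114,"drz": -0.1239},{"drx": 0.0093,"dry": 0.0114,"drz": -0.1239},{"drx": 0.0093,"dry": 0.0114,"drz": -0.1239},{"drx": 0.0093,"dry": 0.0114,"drz": -0.1239},{"drx": 0.0093,"dry": 0.0114,"drz": -0.1239},{"drx": 0.0093,"dry": 0.0114,"drz": -0.1239}]'
python3 -c "
from h import *
delta([-.21,.0555,.16])"
```

```text
clock: 1.8
tool_pos: [0.495, -0.2373, 0.2427]
ee_rot: [3.11, 0.441, 0.001]
contact_force: [0.2, -0.7, -0.2]
finger_gap: 0.03
finger_force: 0.0
clock: 2.72
tool_pos: [0.4939, -0.2392, 0.2424]
ee_rot: [-2.051, -2.227, -0.155]
contact_force: [0.5, 0.1, -0.2]
finger_gap: 0.03
finger_force: 0.0
track tcp [-0.2448  0.0986  0.2301] d_tool [0.0345 0.0433 0.0701] rot [-0.0004  0.      0.0058] tgt [ 0.533 -0.191  0.178] t 2.7167 q [-0.64 -0.08  1.75  0.11  1.57 -0.73]
```

```bash
cat > look.py <<'E'
from h import *
import sys
tag=sys.argv[1]; p,R,t=cam("wrist"); o=observe()
im,d=grab_frame("wrist"); cv2.imwrite(f"pics/w{tag}.png",im); np.savez(f"w{tag}.npz",d=d,R=R,t=t)
print("campos track",np.round(RT.T@(-R.T@t-T0),3))
for f,T in [(pinpoint,"roller"),(pinpoint,"gap_left"),(pinpoint,"start_bar"),(pinpoint,"tube"),(pinpoint,"track")]:
    for r in f("wrist",T)[:2]:
        u,v=r["point"]; u,v=min(max(u,3),556),min(max(v,3),416); ray=RT.T@R.T@np.array([(u-p["cx"])/p["fx"],(v-p["cy"])/p["fy"],1]); x=at("wrist",d,u,v)
        c=RT.T@(-R.T@t-T0); h={"roller":.025,"tube":.025}.get(T,0); s=(h-c[2])/ray[2]
        print(T,round(r["score"],2),np.round([u,v]),"track@h",np.round(c+s*ray,4),"depthpt",None if x is None else np.round(RT.T@(x-T0),4))
E
python3 look.py 1; python3 -m jog '[{"sx": 0.0115,"sy": 0.0144,"sz": 0.0133},{"sx": 0.0115,"sy": 0.0144,"sz": 0.0133,"drz": 0.006},{"sx": 0.0115,"sy": 0.0144,"sz": 0.0133},{}]' ; python3 look.py 2
```

```text
campos track [-0.161  0.098  0.362]
roller 0.91 [325.  82.] track@h [-0.1506  0.0559  0.025 ] depthpt [-0.152   0.0584  0.051 ]
roller 0.87 [124.  88.] track@h [-0.1566  0.2452  0.025 ] depthpt [-0.1562  0.2387  0.0379]
gap_left 0.67 [320. 114.] track@h [-0.1809  0.0559  0.    ] depthpt [-0.1814  0.0553  0.0011]
tube 0.65 [441.  84.] track@h [-0.1515 -0.053   0.025 ] depthpt [-0.1535 -0.0421  0.0513]
tube 0.38 [428. 115.] track@h [-0.1801 -0.0446  0.025 ] depthpt [-0.1829 -0.0554  0.0008]
clock: 3.35
tool_pos: [0.5341, -0.1931, 0.2053]
ee_rot: [-2.06, -2.213, -0.153]
contact_force: [-1.1, -0.0, -0.9]
finger_gap: 0.0299
finger_force: 0.0
campos track [-0.125  0.053  0.319]
roller 0.88 [278. 129.] track@h [-0.1528  0.0558  0.025 ] depthpt [-0.1525  0.0559  0.0532]
roller 0.69 [ 62. 130.] track@h [-0.1525  0.2407  0.025 ] depthpt [-0.1536  0.2336  0.0387]
gap_left 0.74 [279. 159.] track@h [-0.1831  0.0552  0.    ] depthpt [-0.186   0.0551  0.0044]
tube 0.78 [411. 128.] track@h [-0.1523 -0.0572  0.025 ] depthpt [-0.1536 -0.0479  0.0549]
track 0.63 [279. 158.] track@h [-0.1814  0.0551  0.    ] depthpt [-0.1849  0.0546  0.0053]
```

```bash
sleep 2
```

```text
(no output)
```

View pics/w1.png

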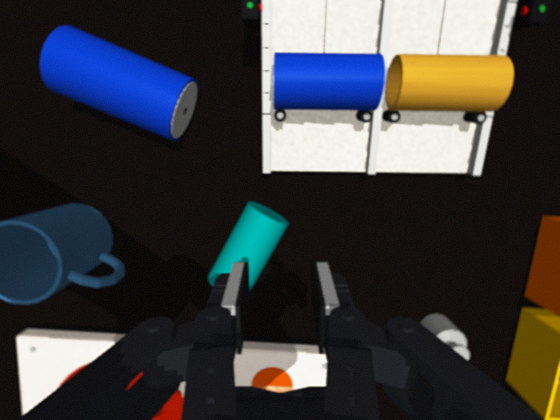

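The wrist view shows the roller at (328,82) square against its studs at (280,115) and (366,116), and the tube beside it. Both wrist views give the roller at track (-0.151, 0.056) and the gap at (-0.182, 0.055), so the track frame holds.

```bash
python3 -c "
from h import *
delta([-.213,.0555,.022])"
python3 -m jog '[{"sz": 0.03},{"sz": 0.03},{"sz": 0.03},{"sz": 0.02},{}]' 0.028
python3 -c "
from h import *
delta([-.213,.0555,.022])"
```

```text
track tcp [-0.211   0.0553  0.1912] d_tool [-0.0018 -0.0004  0.1692] rot [ 0.0012  0.0016 -0.0072] tgt [ 0.532 -0.174  0.041] t 3.65 q [-0.54 -0.01  1.74  0.12  1.5  -0.62]
clock: 4.07
tool_pos: [0.5294, -0.1781, 0.0944]
ee_rot: [-2.06, -2.208, -0.15]
contact_force: [-0.2, -0.2, -0.2]
finger_gap: 0.0279
finger_force: 0.0
track tcp [-0.2094  0.0585  0.0751] d_tool [-0.0038  0.0035  0.053 ] rot [-0.0075 -0.0043 -0.0079] tgt [ 0.532 -0.174  0.041] t 4.0667 q [-0.52  0.08  1.85  0.13  1.31 -0.63]
```

```bash
python3 -m jog '[{"sx": -0.003,"sy": 0.003,"sz": 0.015,"drz": -0.007},{"sz": 0.015},{"sz": 0.01},{"sz": 0.008},{"sz": 0.004},{}]'
python3 -c "
from h import *
delta([-.186,.0555,.022])"
python3 look.py 3
```

```text
clock: 4.57
tool_pos: [0.5351, -0.1745, 0.0471]
ee_rot: [-2.056, -2.222, -0.154]
contact_force: [-0.4, -0.2, -0.2]
finger_gap: 0.0281
finger_force: 0.0
track tcp [-0.2134  0.0526  0.0278] d_tool [ 0.0274 -0.0029  0.0058] rot [-0.0007  0.      0.0006] tgt [ 0.53  -0.147  0.045] t 4.5667 q [-0.51  0.15  1.86  0.13  1.22 -0.64]
campos track [-0.13   0.051  0.16 ]
roller 0.89 [271. 152.] track@h [-0.1517  0.0551  0.025 ] depthpt [-0.1477  0.0537  0.0519]
gap_left 0.73 [269. 203.] track@h [-0.1813  0.0568  0.    ] depthpt [-0.1671  0.0545  0.0461]
tube 0.81 [549. 150.] track@h [-0.1508 -0.0559  0.025 ] depthpt [-0.147  -0.0365  0.0516]
```

```bash
sleep 3
```

```text
(no output)
```

View pics/w3.png

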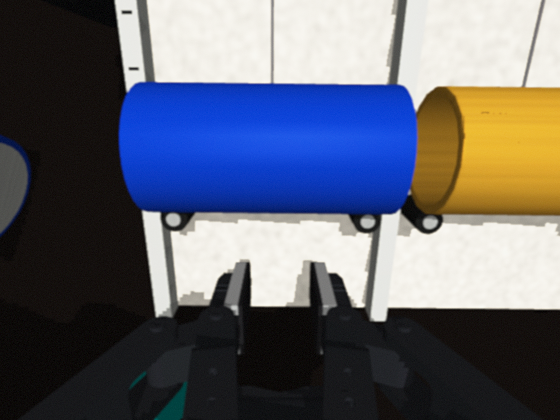

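The fingertips at (240–320, 270) sit behind the roller, about 3 mm right of the middle between the studs at (174,219) and (367,221). I'll shift left 3 mm, go down 5 mm and then advance.

```bash
python3 -m jog '[{"sy": -0.003,"sz": 0.003},{"sz": 0.002},{"sx": 0.005},{"sx": 0.005},{"sx": 0.005},{"sx": 0.004},{"sx": 0.003},{}]'
python3 -c "
from h import *
delta([-.186,.0555,.022])"
python3 -m jog '[{"sx": 0.002},{"sx": 0.002},{"sx": 0.002},{"sx": 0.002},{"sx": 0.002},{"sx": 0.002},{}]'
python3 -c "
from h import *
delta([-.186,.0555,.022])"
```

```text
clock: 5.53
tool_pos: [0.5306, -0.1516, 0.0458]
ee_rot: [-2.055, -2.223, -0.154]
contact_force: [-0.5, 1.2, -0.3]
finger_gap: 0.0283
finger_force: 0.0
track tcp [-0.1906  0.0553  0.0231] d_tool [ 0.0046 -0.0002  0.0011] rot [-0.0002  0.0004  0.0017] tgt [ 0.53  -0.147  0.045] t 5.5333 q [-0.48  0.13  1.89  0.14  1.21 -0.61]
clock: 6.12
tool_pos: [0.5297, -0.1402, 0.0476]
ee_rot: [-2.056, -2.222, -0.154]
contact_force: [-0.1, -1.0, 0.8]
finger_gap: 0.0279
finger_force: 0.5
track tcp [-0.179   0.0553  0.0231] d_tool [-0.007  -0.0002  0.0011] rot [-0.0001  0.0001  0.0009] tgt [ 0.53  -0.147  0.045] t 6.1167 q [-0.46  0.11  1.9   0.14  1.21 -0.59]
```

```bash
python3 -m jog '[{"sx": 0.002},{"sx": 0.003},{"sx": 0.003},{"sx": 0.003},{"sx": 0.003},{"sx": 0.003},{"sx": 0.003},{"sx": 0.003},{"sx": 0.003},{"sx": 0.003},{"sx": 0.003},{"sx": 0.003}]'
python3 -c "
from h import *
delta([-.1,.0555,.022])"; python3 look.py 4
```

```text
clock: 7.12
tool_pos: [0.527, -0.1057, 0.0527]
ee_rot: [-2.056, -2.222, -0.154]
contact_force: [0.7, -1.3, 0.9]
finger_gap: 0.028
finger_force: 1.0
track tcp [-0.1441  0.0554  0.023 ] d_tool [ 0.0441 -0.0001  0.001 ] rot [-0.0002  0.0004  0.0008] tgt [ 0.524 -0.062  0.058] t 7.1167 q [-0.4   0.08  1.93  0.14  1.21 -0.54]
campos track [-0.06   0.054  0.155]
roller 0.89 [276. 220.] track@h [-0.1097  0.0557  0.025 ] depthpt [-0.0999  0.0557  0.0492]
gap_left 0.87 [276. 324.] track@h [-0.1807  0.0564  0.    ] depthpt [-0.1795  0.0566  0.0007]
tube 0.61 [525. 309.] track@h [-0.1529 -0.0571  0.025 ] depthpt [-0.1378 -0.0386  0.0457]
track 0.19 [280. 220.] track@h [-0.1189  0.0543  0.    ] depthpt [-0.1004  0.0546  0.0489]
```

```bash
sleep 3
```

```text
(no output)
```

View pics/w4.png

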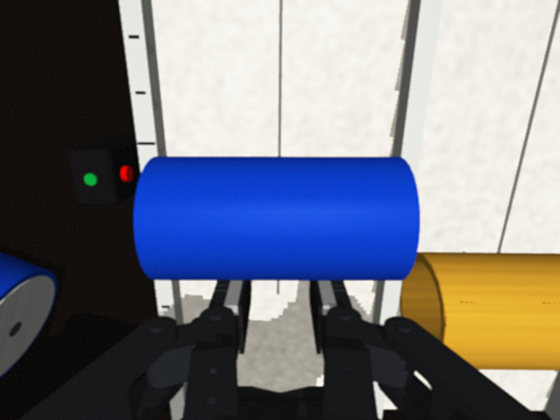

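The roller (276,220) has left the studs, lies square in its lane and sits against both fingertips at (235,285) and (320,285). Continue.

```bash
for i in 1; do python3 -m jog '[{"sx": 0.004},{"sx": 0.004},{"sx": 0.004},{"sx": 0.004},{"sx": 0.004},{"sx": 0.004},{"sx": 0.004},{"sx": 0.004},{"sx": 0.004},{"sx": 0.004},{"sx": 0.004},{"sx": 0.004}]'; done
python3 -m jog '[{"sx": 0.004},{"sx": 0.004},{"sx": 0.004},{"sx": 0.004},{"sx": 0.004},{"sx": 0.004},{"sx": 0.004},{"sx": 0.004},{"sx": 0.004},{"sx": 0.004},{"sx": 0.004},{"sx": 0.004}]'
python3 -c "
from h import *
delta([0,.0555,.022])"; python3 look.py 5
```

```text
clock: 8.42
tool_pos: [0.5233, -0.0583, 0.0599]
ee_rot: [-2.056, -2.223, -0.154]
contact_force: [0.6, -2.3, 0.4]
finger_gap: 0.0281
finger_force: 1.0
clock: 9.42
tool_pos: [0.5196, -0.011, 0.067]
ee_rot: [-2.056, -2.222, -0.154]
contact_force: [-0.2, -2.1, 0.4]
finger_gap: 0.0284
finger_force: 1.0
track tcp [-0.048   0.0555  0.023 ] d_tool [0.048  0.     0.0009] rot [-0.0002  0.0004  0.0008] tgt [0.516 0.036 0.073] t 9.4167 q [-0.24 -0.    1.98  0.15  1.21 -0.37]
campos track [0.036 0.054 0.155]
roller 0.77 [275. 222.] track@h [-0.0145  0.0563  0.025 ] depthpt [-0.0044  0.0561  0.0495]
start_bar 0.26 [400. 181.] track@h [-0.0035 -0.0022  0.    ] depthpt [0.007  0.0132 0.0411]
track 0.89 [398. 179.] track@h [-0.0025 -0.0015  0.    ] depthpt [0.0073 0.0134 0.0405]
```

```bash
sleep 3
```

```text
(no output)
```

View pics/w5.png

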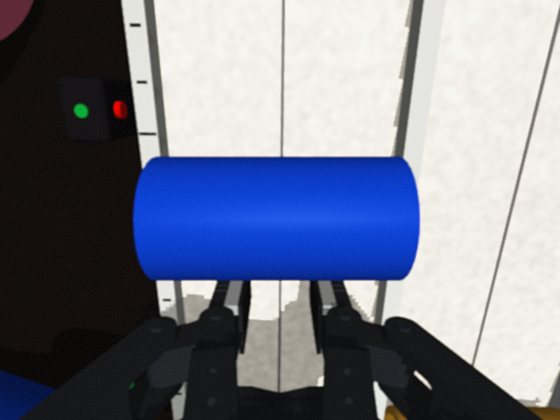

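The roller (275,222) is still square at track x ≈ -0.013, and the start bar is not in view yet.

```bash
python3 -m jog '[{"sx": 0.004},{"sx": 0.004},{"sx": 0.004},{"sx": 0.004},{"sx": 0.004},{"sx": 0.004},{"sx": 0.004},{"sx": 0.004},{"sx": 0.004},{"sx": 0.003},{"sx": 0.003},{"sx": 0.003}]'
python3 -c "
from h import *
delta([0,.0555,.022])"; python3 look.py 6
```

```text
clock: 10.72
tool_pos: [0.5162, 0.0333, 0.0737]
ee_rot: [-2.056, -2.223, -0.154]
contact_force: [-0.4, -1.7, 0.7]
finger_gap: 0.0281
finger_force: 1.0
track tcp [-0.0031  0.0555  0.0229] d_tool [0.0031 0.     0.0009] rot [-0.0003  0.0005  0.0009] tgt [0.516 0.036 0.073] t 10.7167 q [-0.16 -0.03  2.    0.16  1.21 -0.29]
campos track [0.081 0.054 0.155]
roller 0.81 [273. 220.] track@h [0.0313 0.0572 0.025 ] depthpt [0.041  0.0569 0.0494]
```

```bash
sleep 3
```

```text
(no output)
```

View pics/w6.png

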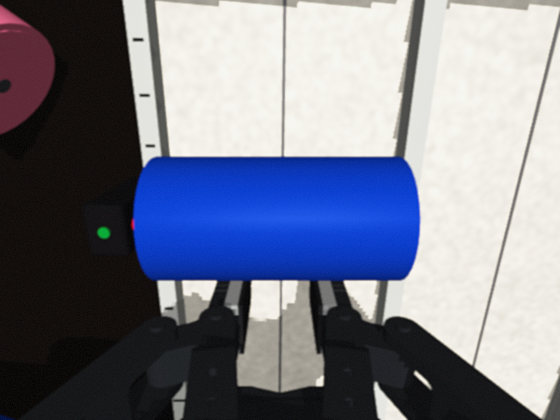

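The bar's shadow shows at the top edge (row 0–8), and the roller is still square at x ≈ 0.032. I'll go on in smaller steps.

```bash
python3 -m jog '[{"sx": 0.003},{"sx": 0.003},{"sx": 0.003},{"sx": 0.003},{"sx": 0.003},{"sx": 0.003},{"sx": 0.003},{"sx": 0.003},{"sx": 0.003},{"sx": 0.003}]'
python3 -c "
from h import *
delta([0,.0555,.022])"; python3 look.py 7
python3 - <<'E'
from h import *
z=np.load("w7.npz"); p=camera_params("wrist"); d=z["d"]
vv,uu=np.mgrid[0:420,0:560]
P=np.stack([(uu-p["cx"])/p["fx"]*d,(vv-p["cy"])/p["fy"]*d,d],-1); X=((P-z["t"])@z["R"]-T0)@RT
for c in (180,280,380): print(c,[(v,*np.round(X[v,c],3)[[0,2]]) for v in range(0,150,10) if d[v,c]>0])
E
```

```text
clock: 11.85
tool_pos: [0.5139, 0.0629, 0.0782]
ee_rot: [-2.056, -2.223, -0.154]
contact_force: [0.2, -1.3, 1.0]
finger_gap: 0.0283
finger_force: 1.0
track tcp [0.0269 0.0555 0.0229] d_tool [-0.0269  0.      0.0009] rot [-0.0002  0.0004  0.0008] tgt [0.516 0.036 0.073] t 11.85 q [-0.1  -0.04  2.    0.16  1.21 -0.23]
campos track [0.111 0.054 0.155]
roller 0.88 [276. 220.] track@h [0.0613 0.0559 0.025 ] depthpt [0.071  0.0558 0.0492]
start_bar 0.9 [417.  39.] track@h [ 0.1318 -0.0023  0.    ] depthpt [0.1306 0.0013 0.0089]
track 0.95 [383. 314.] track@h [-0.0029 -0.0019  0.    ] depthpt [0.0057 0.0027 0.0117]
180 [(0, np.float64(0.138), np.float64(0.037)), (10, np.float64(0.135), np.float64(0.039)), (20, np.float64(0.133), np.float64(0.031)), (30, np.float64(0.135), np.float64(0.0)), (40, np.float64(0.131), np.float64(0.002)), (50, np.float64(0.128), np.float64(0.001)), (60, np.float64(0.124), np.float64(-0.001)), (70, np.float64(0.12), np.float64(0.002)), (80, np.float64(0.116), np.float64(0.0)), (90, np.float64(0.112), np.float64(0.002)), (100, np.float64(0.108), np.float64(0.001)),
[... 793 characters left out ...]
40, np.float64(0.091), np.float64(0.001))]
380 [(0, np.float64(0.137), np.float64(0.038)), (10, np.float64(0.135), np.float64(0.038)), (20, np.float64(0.132), np.float64(0.036)), (30, np.float64(0.132), np.float64(0.02)), (40, np.float64(0.132), np.float64(0.0)), (50, np.float64(0.128), np.float64(0.001)), (60, np.float64(0.124), np.float64(0.0)), (70, np.float64(0.12), np.float64(0.001)), (80, np.float64(0.116), np.float64(0.001)), (90, np.float64(0.112), np.float64(0.001)), (100, np.float64(0.108), np.float64(0.002)), (110, np.float64(0.104), np.float64(-0.0)), (120, np.float64(0.1), np.float64(0.001)), (130, np.float64(0.095), np.float64(0.001)), (140, np.float64(0.091), np.float64(0.0))]
```

The pad face is at track x = 0.132, seen from bar surface height 0.038 and pad height ~0.02–0.036. Contact is therefore expected with the TCP at about x = 0.072, which is 45 mm further.

```bash
python3 -m jog '[{"sx": 0.004},{"sx": 0.004},{"sx": 0.004},{"sx": 0.004},{"sx": 0.004},{"sx": 0.004},{"sx": 0.004},{"sx": 0.004},{"sx": 0.003},{"sx": 0.002},{"sx": 0.002},{"sx": 0.001}]'
python3 -m jog '[{"sx": 0.001},{"sx": 0.001},{"sx": 0.0005},{"sx": 0.0005},{}]'
python3 -c "
from h import *
delta([0.072,.0555,.022])"
```

```text
clock: 13.15
tool_pos: [0.5108, 0.1022, 0.0842]
ee_rot: [-2.056, -2.223, -0.154]
contact_force: [-0.1, -2.7, 1.5]
finger_gap: 0.0279
finger_force: 1.0
clock: 13.57
tool_pos: [0.5106, 0.105, 0.0846]
ee_rot: [-2.056, -2.222, -0.154]
contact_force: [0.0, -2.4, 0.9]
finger_gap: 0.0277
finger_force: 0.7
track tcp [0.0697 0.0555 0.0229] d_tool [0.0023 0.     0.0009] rot [-0.0002  0.0003  0.0008] tgt [0.51  0.107 0.084] t 13.5667 q [-0.02 -0.04  1.99  0.16  1.21 -0.15]
```

```bash
python3 -m jog '[{"sx": 0.0005},{"sx": 0.0005},{"sx": 0.0005},{}]'
python3 -m jog '[{"sx": 0.0005},{"sx": 0.0005},{}]'
```

```text
clock: 13.9
tool_pos: [0.5105, 0.1065, 0.0848]
ee_rot: [-2.056, -2.222, -0.154]
contact_force: [0.2, -2.0, 1.0]
finger_gap: 0.0277
finger_force: 0.8
clock: 14.15
tool_pos: [0.5104, 0.107, 0.0849]
ee_rot: [-2.057, -2.223, -0.153]
contact_force: [-0.2, -4.0, 0.2]
finger_gap: 0.0282
finger_force: 2.1
```

```bash
python3 -m jog '[{"sx": 0.0005},{},{}]'
python3 -m jog '[{"sx": 0.0005},{},{}]'
```

```text
clock: 14.4
tool_pos: [0.5103, 0.1072, 0.0849]
ee_rot: [-2.057, -2.223, -0.152]
contact_force: [-1.1, -6.3, 1.1]
finger_gap: 0.0277
finger_force: 2.8
clock: 14.65
tool_pos: [0.5102, 0.1073, 0.0849]
ee_rot: [-2.058, -2.223, -0.151]
contact_force: [0.7, -7.2, 1.2]
finger_gap: 0.0281
finger_force: 3.6
```

```bash
python3 -m jog '[{"sx": 0.0005},{"sx": 0.0005},{},{},{},{}]'; python3 look.py 8
python3 - <<'E'
from h import *
z=np.load("w8.npz"); p=camera_params("wrist"); d=z["d"]
vv,uu=np.mgrid[0:420,0:560]
P=np.stack([(uu-p["cx"])/p["fx"]*d,(vv-p["cy"])/p["fy"]*d,d],-1); X=((P-z["t"])@z["R"]-T0)@RT
for c in (180,280,380): print(c,[(v,*np.round(X[v,c],3)[[0,2]]) for v in range(100,200,10) if d[v,c]>0])
E
```

```text
clock: 15.15
tool_pos: [0.5101, 0.1074, 0.0849]
ee_rot: [-2.059, -2.224, -0.149]
contact_force: [-0.6, -9.2, 1.0]
finger_gap: 0.028
finger_force: 5.1
campos track [0.157 0.055 0.154]
roller 0.55 [277. 220.] track@h [0.1068 0.0559 0.025 ] depthpt [0.1162 0.0556 0.0493]
start_bar 0.74 [404. 150.] track@h [ 0.1315 -0.002   0.    ] depthpt [0.1377 0.0122 0.0386]
track 0.58 [376. 376.] track@h [-0.0013 -0.0019  0.    ] depthpt [0.0675 0.0227 0.0674]
180 [(100, np.float64(0.154), np.float64(0.039)), (110, np.float64(0.151), np.float64(0.04)), (120, np.float64(0.148), np.float64(0.039)), (130, np.float64(0.144), np.float64(0.038)), (140, np.float64(0.141), np.float64(0.039)), (150, np.float64(0.138), np.float64(0.039)), (160, np.float64(0.134), np.float64(0.039)), (170, np.float64(0.13), np.float64(0.036)), (180, np.float64(0.128), np.float64(0.041)), (190, np.float64(0.125), np.float64(0.044))]
280 [(100, np.float64(0.154), np.float64(0.038)), (110, np.float64(0.151), np.float64(0.039)), (120, np.float64(0.148), np.float64(0.038)), (130, np.float64(0.144), np.float64(0.04)), (140, np.float64(0.141), np.float64(0.038)), (150, np.float64(0.138), np.float64(0.039)), (160, np.float64(0.134), np.float64(0.038)), (170, np.float64(0.13), np.float64(0.037)), (180, np.float64(0.127), np.float64(0.04)), (190, np.float64(0.125), np.float64(0.044))]
380 [(100, np.float64(0.154), np.float64(0.037)), (110, np.float64(0.151), np.float64(0.04)), (120, np.float64(0.148), np.float64(0.039)), (130, np.float64(0.144), np.float64(0.039)), (140, np.float64(0.141), np.float64(0.039)), (150, np.float64(0.138), np.float64(0.039)), (160, np.float64(0.134), np.float64(0.039)), (170, np.float64(0.13), np.float64(0.037)), (180, np.float64(0.128), np.float64(0.041)), (190, np.float64(0.125), np.float64(0.043))]
```

```bash
sleep 3
```

```text
(no output)
```

View pics/w8.png

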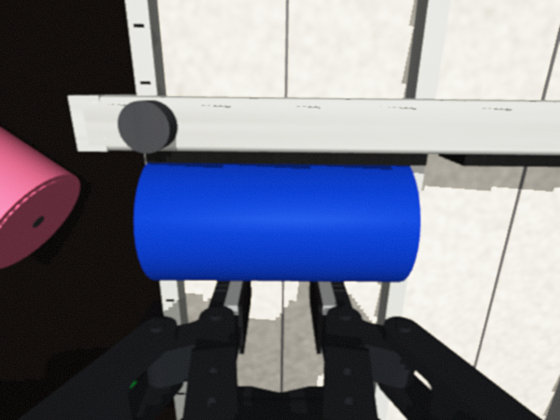

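The roller (277,220) lies square against the pad (row ~160), with both fingertips on it at row ~283. Its axis is at x = 0.107 and the pad face at 0.132. The bar hasn't moved and the steady push is 9 N.

```bash
python3 -c "
from cell import *
print(finish_job())"
```

```text
the job is handed in; nothing more can be done
None
```

I pushed the blue roller up its lane until it lay square against the start bar and handed the job in at about 15 s, with the fingertips still holding it at about 9 N; the hand-in returned no verdict.

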